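# Click a photo turntable round to its index

### The job

The bronze mirror on the black-based photo turntable is being photographed view by view. With a fingertip, push the fins on the turntable's edge to turn it anticlockwise (seen from above), click by click, until the one round post is a single click short of the index tongue on the base; take the hand off and leave it at rest there for a full second for the exposure, then push it the one last click so that the round post stands at the tongue, never past it. Do not touch the mirror, which rides along in its place, and leave the other things on the table where they are.

Things in the scene. Friction and masses are not known exactly. Their poses are not given: they have to be found in the camera images.
- turntable: Fixed black round base, 168 mm in diameter, 26 mm high; position and yaw vary. Origin at the centre of its underside, on the table and on the wheel's vertical axis. A flat tongue (the index), 8 mm high, 16 mm wide, with a white line, runs out along the base's own +x to 140 mm from the axis.
- wheel (a joint): Turn of the aluminium wheel, rad, positive anticlockwise from above; 0 = round post at the tongue. Clicks every 0.785 rad (8 a turn); starts 2, 3 or 4 clicks short (negative), rarely poised half-way between clicks. The detent resists with up to 3 N at a fin; pushed past half a click, the wheel snaps on to the next and stops; let go earlier, it springs back. End stops: 5.2 clicks short, 2.2 past.
- wheel_center (a point): On the wheel's axis, on its top face 38 mm above the table. Disc of 86 mm radius. At its rim stand eight lugs 45 degrees apart: the round post and seven flat fins, 8 mm thick, from 78 to 124 mm from the axis, from 28 to 62 mm above the table. Outside the disc nothing but the low tongue lies between or under the lugs: a fingertip fits down there to 20 mm above the table.
- home_post (a point): Centre of the top of the round post: 22 mm in diameter, its axis 110 mm from the wheel's axis, top 66 mm above the table. It stands at the angle (base yaw + joint) about the wheel's axis; the fins follow every 0.785 rad.
- index_tip (a point): Outer tip of the index tongue on the base, 140 mm from the wheel's axis, 8 mm above the table.
- mirror_center (a point): Centre (half-way up) of the loose round bronze mirror lying flat and about centred on the wheel: 124 mm in diameter, 5 mm thick, with a central boss reaching 11 mm up; its top face is 43 mm above the table. Not to be touched.
- spare_center (a point): Centre of a second loose green-bronze mirror lying flat on the table, 96 mm in diameter, 5 mm thick with an 11 mm high boss; bystander.
- tape_center (a point): Centre of a loose round red tape measure, 54 mm in diameter, 18 mm high; bystander.
- bar_center (a point): Centre of a loose flat photo scale bar, 150 x 16 x 6 mm, left of the turntable; bystander.
Not all that is in view belongs to the job. What is shaped like the part that bears mirror_center but orange or purple is not meant.

How it is judged:
By the outcome, as a careful person would: the job done as asked, in the order asked, and still so for the second after the job is handed in, with the robot touching nothing.
It also fails if it takes over 64 s, if anything falls off the work surface, if the arm or the gripper's body presses on something with over 40 N, if the wrist force passes 120 N, or if a joint passes its speed limit or range.

### The arm

A 6-joint arm with a two-finger parallel gripper is mounted at the origin on the work surface. World frame = base frame: x ahead of the robot, y to its left, z up, the work surface at z = 0. Lengths are in m, angles in rad, forces in N, time in s.
With the tool pointing down it reaches from about 0.425 to 0.95 m from the base axis. Payload 3.5 kg.
Tool frame: the origin (TCP) lies at the very end of the fingers, on their centre line; the grasp point (between the pads) lies 19 mm behind it; z points along the fingers, y is the line along which they close (so a half turn about z gives the same grasp; the last joint's range is limited). The gripper opens to 85 mm and grips with 20 to 120 N. Pads are 22 mm wide; open, the fingers measure 114 mm over their backs; the gripper's body (76 mm by 85 mm) begins 54 mm behind the grasp point. The pads swing forward as they close: fully open they stand 13 mm farther back than shut.
Start: joints at [-1.485, 0.286, 1.577, -0, 1.279, -0.15], TCP at [0.158, -0.656, 0.231] pointing down, gripper open.
Joint ranges: [-2.77, 2.77], [-0.9, 2.22], [0.21, 2.48], [-1.53, 4.67], [0.24, 2.81], [-2.84, 2.84]. Speed limits (rad/s): [2.79, 2.79, 3.14, 3.14, 3.14, 3.14].

### API

Orientations are given as a unit quaternion [x, y, z, w].
In Python, from rig import arm gives the robot as it stands.
- The arm moves only by the tool servo_tool, never from a script. Its argument "motion" is text: rows parted by semicolons, each of 4 numbers parted by spaces: the shift along the world's x, y, z as a fraction of full scale, then the turn about the world's z as a fraction of full scale. In form: tx ty tz spin; .... A call has 1 to 5 rows; each row is the pose to reach, as a shift and turn from the pose commanded when the call began; what a row does not reach only later rows make up. Full scale, the value 1, is 50 cm for a shift and 30 degrees for a turn. A row lasts 1/8 s, in which the tool goes at most 62.5 mm and 10.7 degrees, less where a joint would pass 70% of its speed; a pose out of reach is approached as far as the arm can. A call with a number of a shift or a turn outside -1 to 1 is refused whole. A call with a gripper value outside its range is refused whole. "hand" is the gripper's target within -1 to 1 (fully open at 1, half-way at 0, shut at -1), set as the call begins (left out, the last holds). The fingers move at their own pace and stop on an object; "squeeze" is the grip in N (left out, the last holds). Time passes only in rows, so rows that repeat a pose let the fingers close. It gives the time, the measured TCP pose, the force, the opening and the grip force at its end, in the units of the state.
- arm.state(): the state, without advancing time (a new reading comes with each control period).
- arm.camera(name): name is "scene" or "top" or "wrist"; returns a dict with "img" (400x640x3 uint8, blue, green, red), "fx", "fy", "cx", "cy" (pixels), "R" (3x3) and "t" (3): a world point X has camera coordinates R X + t. Camera axes: x right, y down, z forward; pixel columns grow to the right and rows downward; lengths in m; the calibration is good to about 2 mm. A picture is of the moment at which its call begins. There is no depth.
- arm.finish_job(): hands the job in; it is judged then, once.
Trained networks look in the newest picture that a camera, given by its name, has taken for a name from the list of things; names that differ only in an ending like _2 or _b are one class to them, and where a whole thing is asked for, a point or a joint stands for the part that bears it (a point fixed in the world has none). Each returns a list of dicts, best first, with "conf" (0 to 1); they miss things now and then, are a little off and sometimes report something else, mostly with a low value. They report only what shows in the picture. A call takes as long as a camera call. They do not tell look-alikes from the thing itself.
- arm.search_frame(camera, label): "position" ([x, y, z] in m, in the coordinates of the camera as it stood for that picture, good to about 4 mm: the middle of the surface that is visible of it).
- arm.regions_of(camera, label): "region" (400x640 bool, what is visible of it).
- arm.spot_point(camera, label): "position" ([x, y, z] in m, in the coordinates of the camera as it stood for that picture, good to about 4 mm: a listed point, or the origin of a listed thing).
The state is a dict: "t": time; "joints": joint angles; "joint_vel": joint speeds; "joint_torque": joint torques, N m; "position": TCP position; "tool_rot": TCP orientation; "contact_force": force on the tool from outside, world axes, zero at the start; "ft_torque": the same for the moment, N m; "opening": finger opening in m; "grasp_force": force on a finger pad.
Only numpy, scipy, OpenCV 4.12 (cv2) and the standard library are available. Lean on these libraries where they do the work, as an engineer would, in place of code of your own. Each camera call takes 0.05 s, during which the arm holds its last target. There are 200 camera calls.

## Working session

There is one attempt and no reset: what is moved stays moved. The work goes in short steps, Python scripts to look and compute and a tool call to move; the robot and the scene stay as the last step left them, time stands still between calls to the robot, and variables do not carry over. Pictures are saved under pics/ and viewed, at most 10 in all, crops included, and the job is handed in when it is done.

Besides the shell and the picture viewer there is one more tool, called after "Call:" in YAML: its name, and indented under it one key for each argument. servo_tool: Moves the arm, as the interface text tells. Its arguments: {"type":"object","properties":{"motion":{"type":"string"},"hand":{"type":"number"},"squeeze":{"type":"number"}},"required":["motion"]}

```bash
mkdir -p pics; cat > h.py <<'E'
from rig import arm
import numpy as np, cv2
def shot(c,name=None):
    d=arm.camera(c)
    if name: cv2.imwrite(f'pics/{name}.png',d['img'])
    return d
def world(d,p): return np.array(d['R']).T@(np.array(p)-np.array(d['t']))
def proj(d,X):
    c=np.array(d['R'])@np.array(X)+np.array(d['t']); return np.array([d['fx']*c[0]/c[2]+d['cx'],d['fy']*c[1]/c[2]+d['cy']])
def ray(d,u,v,z):
    R=np.array(d['R']);o=-R.T@np.array(d['t']);r=R.T@np.array([(u-d['cx'])/d['fx'],(v-d['cy'])/d['fy'],1]);return o+r*(z-o[2])/r[2]
E
python3 - <<'E'
from h import *
np.set_printoptions(precision=3,suppress=True)
for c in ['top','scene']:
    d=shot(c,c+'0')
    for n in ['turntable','wheel_center','home_post','index_tip','mirror_center','spare_center','tape_center','bar_center']:
        print(c,n,[(np.round(world(d,r['position']),3),round(r['conf'],2)) for r in arm.spot_point(c,n)[:3]])
print(arm.state()['t'],arm.state()['position'],arm.state()['tool_rot'])
E
```

```text
top turntable []
top wheel_center []
top home_post [(array([ 0.466, -0.013,  0.065]), 0.7), (array([ 0.506, -0.415,  0.004]), 0.57)]
top index_tip [(array([ 0.609, -0.193,  0.008]), 0.97)]
top mirror_center [(array([0.544, 0.152, 0.004]), 0.95), (array([ 0.347, -0.164,  0.001]), 0.63), (array([ 0.561, -0.061,  0.037]), 0.59)]
top spare_center [(array([ 0.507, -0.419,  0.003]), 0.57)]
top tape_center [(array([0.417, 0.367, 0.009]), 0.68)]
top bar_center [(array([0.617, 0.368, 0.002]), 0.5)]
scene turntable [(array([ 0.567, -0.065,  0.001]), 0.69)]
scene wheel_center [(array([ 0.568, -0.063,  0.035]), 0.96)]
scene home_post [(array([ 0.466, -0.011,  0.065]), 0.64)]
scene index_tip [(array([ 0.605, -0.197,  0.007]), 0.77), (array([0.617, 0.374, 0.001]), 0.41), (array([ 0.568, -0.062,  0.036]), 0.33)]
scene mirror_center [(array([0.356, 0.031, 0.004]), 0.96), (array([ 0.346, -0.163,  0.002]), 0.92), (array([0.54 , 0.151, 0.001]), 0.71)]
scene spare_center [(array([ 0.506, -0.415,  0.002]), 0.66)]
scene tape_center [(array([0.418, 0.367, 0.006]), 0.66)]
scene bar_center [(array([0.616, 0.371, 0.003]), 0.74), (array([ 0.604, -0.193,  0.008]), 0.34)]
0.9 [ 0.158 -0.656  0.231] [0.993 0.118 0.    0.   ]
```

View pics/top0.png

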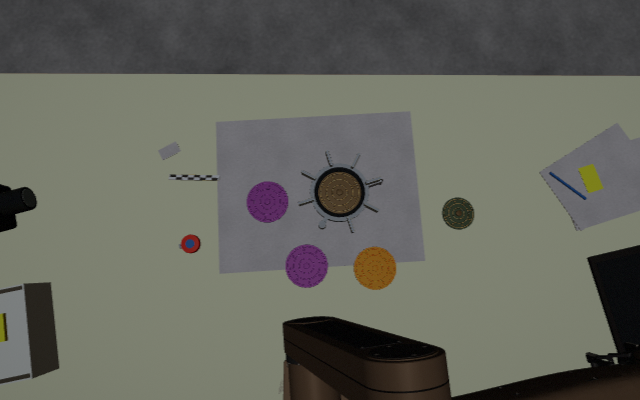

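View pics/scene0.png

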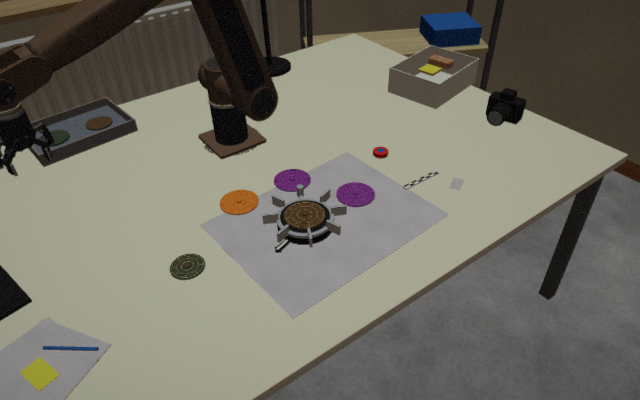

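The top view shows the round post at (322,225), towards the robot, and the tongue at (378,182), to the right with a fin over it. The scene view agrees. With the centre at about (0.567,-0.062), the tongue lies at about -73° and the post at about 153°, so the wheel is 3 clicks short. The near-right side is free, so I'll push there with the fingers shut.

Call:
servo_tool:
  motion: "0.32 0.5 0 0; 0.32 0.5 0 0; 0.32 0.5 0 0; 0.32 0.5 0 0; 0.32 0.5 0 0"
  hand: -1

```text
t: 1.52
position: [0.3187, -0.4041, 0.2316]
tool_rot: [0.993, 0.118, 0.0, 0.0]
contact_force: [-0.4, -0.2, 0.3]
opening: 0.0001
grasp_force: 0.0
```

Call:
servo_tool:
  motion: "0.25 0.42 0 0; 0.25 0.42 0 0; 0.25 0.42 0 0; 0.25 0.42 0 0; 0.25 0.42 0 0"

```text
t: 2.15
position: [0.444, -0.1932, 0.2316]
tool_rot: [0.993, 0.121, 0.0, -0.0]
contact_force: [-0.7, -0.3, -1.2]
opening: -0.0001
grasp_force: 0.0
```

```bash
python3 - <<'E'
from h import *
np.set_printoptions(precision=3,suppress=True)
d=shot('wrist','w1')
for n in ['turntable','wheel_center','home_post','index_tip','mirror_center']:
    print(n,[(np.round(world(d,r['position']),3),round(r['conf'],2)) for r in arm.spot_point('wrist',n)[:3]])
s=arm.state();print(s['t'],s['position'],s['opening'],s['contact_force'])
E
```

```text
turntable []
wheel_center []
home_post [(array([ 0.466, -0.016,  0.064]), 0.77)]
index_tip [(array([ 0.605, -0.201,  0.006]), 0.66)]
mirror_center [(array([ 0.35 , -0.17 ,  0.002]), 0.97), (array([ 0.353,  0.036, -0.003]), 0.9), (array([ 0.563, -0.065,  0.04 ]), 0.68)]
2.45 [ 0.442 -0.198  0.231] -3.993584941677879e-05 [-0.31  -0.299 -0.225]
```

View pics/w1.png

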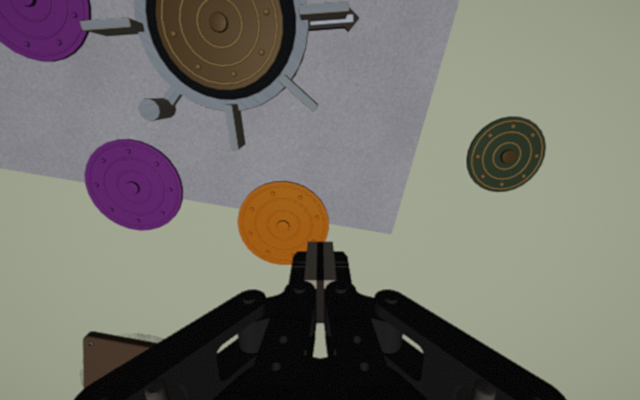

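The wrist view shows the post at (152,108), the near fins at (236,148) and (315,107), and a fin over the tongue at (352,8). The free gap for the fingertip lies between the two near fins. I'll go over it, part way down.

Call:
servo_tool:
  motion: "0.072 0.13 -0.1 0; 0.072 0.13 -0.2 0; 0.072 0.13 -0.28 0; 0.072 0.13 -0.28 0; 0.072 0.13 -0.28 0"

```text
t: 3.08
position: [0.4797, -0.1328, 0.0932]
tool_rot: [0.993, 0.117, 0.001, 0.001]
contact_force: [-0.7, 0.0, 0.5]
opening: 0.0003
grasp_force: 0.0
```

```bash
python3 - <<'E'
from h import *
d=shot('wrist'); im=d['img'].copy()
C=np.array([.566,-.063]);b=np.radians(-74)
for k in range(8):
    a=b+k*np.pi/4
    for r in ([.124] if k!=5 else [.110]):
        for s in (-.004,.004):
            p=C+r*np.array([np.cos(a),np.sin(a)])+s*np.array([-np.sin(a),np.cos(a)])
            u=proj(d,[*p,.062 if k!=5 else .066]); cv2.circle(im,tuple(int(x) for x in u),3,(0,0,255),1)
cv2.imwrite('pics/w2.png',im); print(arm.state()['position'])
E
```

```text
[ 0.48034116 -0.13301827  0.09397255]
```

View pics/w2.png

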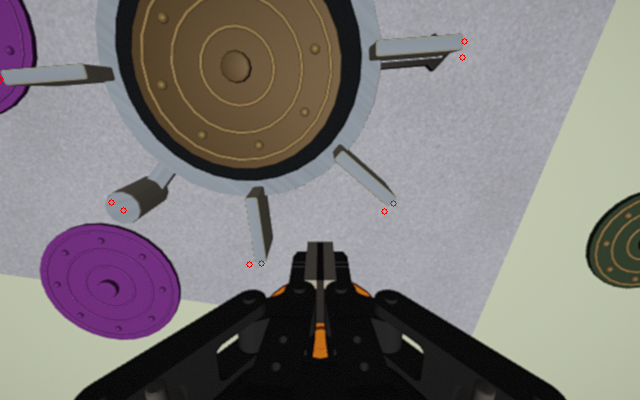

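The red overlay fits the lugs to about 3 mm, with the wheel perhaps 2° further anticlockwise than modelled. The fingertip is over the gap between the fins at (258,263) and (393,203). I'll lower it and start pushing slowly.

Call:
servo_tool:
  motion: "0 0 -0.06 0; 0 0 -0.11 0; 0 0 -0.11 0; 0.015 -0.015 -0.11 0; 0.032 -0.032 -0.11 0"

```text
t: 3.75
position: [0.4969, -0.1488, 0.0385]
tool_rot: [0.993, 0.118, 0.002, 0.001]
contact_force: [0.1, -0.1, -0.3]
opening: 0.0
grasp_force: 0.0
```

Call:
servo_tool:
  motion: "0.015 -0.011 0 0; 0.032 -0.022 0 0; 0.05 -0.031 0 0; 0.067 -0.039 0 0; 0.067 -0.039 0 0"

```text
t: 4.38
position: [0.5293, -0.1675, 0.0365]
tool_rot: [0.993, 0.118, 0.001, 0.001]
contact_force: [-1.1, -0.6, 0.6]
opening: 0.0001
grasp_force: 0.1
```

Call:
servo_tool:
  motion: "0.015 -0.005 0 0; 0.029 -0.008 0 0; 0.043 -0.01 0 0; 0.056 -0.012 0 0; 0.056 -0.012 0 0"

```text
t: 5.0
position: [0.5569, -0.173, 0.0365]
tool_rot: [0.993, 0.118, 0.0, 0.0]
contact_force: [-0.4, -1.4, 0.2]
opening: -0.0001
grasp_force: 0.0
```

```bash
cat >> h.py <<'E'
C=np.array([.566,-.063])
def post(cams=('scene','top')):
    for c in cams:
        d=shot(c)
        for r in arm.spot_point(c,'home_post')[:3]:
            p=world(d,r['position']);v=p[:2]-C
            print(c,p.round(3),'r',np.hypot(*v).round(3),'joint',(((np.degrees(np.arctan2(v[1],v[0]))+74)+270)%360-270).round(1),round(r['conf'],2))
    s=arm.state();print(s['t'],s['position'].round(4) if hasattr(s['position'],'round') else s['position'],s['contact_force'])
E
python3 - <<'E'
from h import *
post()
d=shot('scene');cv2.imwrite('pics/s2.png',cv2.resize(d['img'][140:300,180:420],None,fx=3,fy=3))
E
```

```text
scene [ 0.566 -0.062  0.039] r 0.001 joint -203.2 0.25
top [ 0.461 -0.096  0.064] r 0.11 joint -88.7 0.63
5.2 [ 0.556  -0.1727  0.0362] [-0.0988278  -0.49989952 -0.13248951]
```

View pics/s2.png

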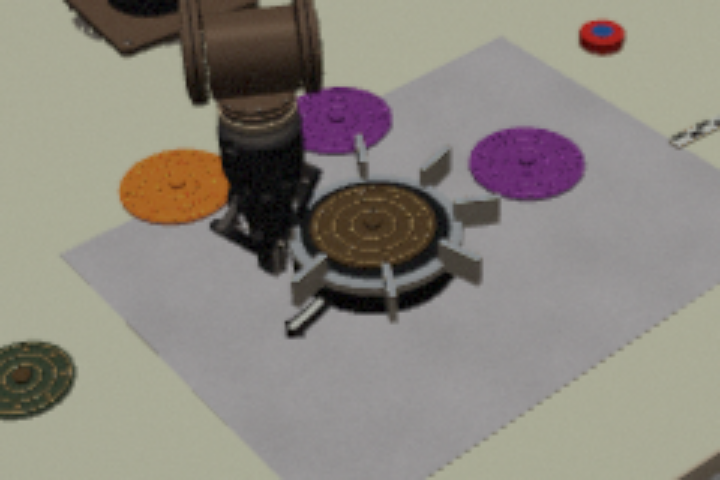

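The wheel has snapped one click: the post is now at about -90° and a fin is back over the tongue at (310,280) in the crop. I'll lift, go back and push the second click.

Call:
servo_tool:
  motion: "0 0 0.06 0; 0 0 0.11 0; -0.05 0.03 0.12 0; -0.145 0.072 0.12 0; -0.145 0.072 0.12 0"

```text
t: 5.88
position: [0.4792, -0.1343, 0.0941]
tool_rot: [0.993, 0.118, -0.003, -0.002]
contact_force: [1.3, 0.2, -0.6]
opening: -0.0
grasp_force: 0.0
```

Call:
servo_tool:
  motion: "0 0 0 0; 0 0 -0.06 0; 0 0 -0.12 0; 0 0 -0.12 0; 0.022 -0.02 -0.12 0"

```text
t: 6.5
position: [0.496, -0.1474, 0.0372]
tool_rot: [0.993, 0.118, 0.001, 0.0]
contact_force: [0.5, -0.9, 0.2]
opening: -0.0003
grasp_force: 0.0
```

Call:
servo_tool:
  motion: "0.015 -0.011 0 0; 0.032 -0.022 0 0; 0.05 -0.031 0 0; 0.067 -0.039 0 0; 0.067 -0.039 0 0"

```text
t: 7.12
position: [0.5293, -0.1671, 0.0367]
tool_rot: [0.993, 0.118, 0.001, 0.001]
contact_force: [-1.3, -0.8, 0.0]
opening: 0.0004
grasp_force: 0.4
```

Call:
servo_tool:
  motion: "0.015 -0.005 0 0; 0.029 -0.008 0 0; 0.043 -0.01 0 0; 0.056 -0.012 0 0; 0.056 -0.012 0 0"

```text
t: 7.75
position: [0.5569, -0.1725, 0.0365]
tool_rot: [0.993, 0.118, 0.0, 0.0]
contact_force: [0.7, -0.4, -0.5]
opening: 0.0001
grasp_force: 0.0
```

Call:
servo_tool:
  motion: "0 0 0.06 0; 0 0 0.12 0; -0.05 0.02 0.16 0; -0.14 0.07 0.2 0; -0.14 0.07 0.2 0"

```text
t: 8.38
position: [0.4843, -0.1359, 0.137]
tool_rot: [0.993, 0.118, 0.0, 0.0]
contact_force: [0.2, -0.0, -0.1]
opening: -0.0001
grasp_force: 0.0
```

```bash
python3 - <<'E'
from h import *
post(('scene','top','wrist'))
d=shot('wrist','w3')
E
```

```text
scene [ 0.515 -0.159  0.068] r 0.108 joint -44.0 0.86
wrist [ 0.514 -0.164  0.065] r 0.114 joint -43.4 0.72
8.675 [ 0.4868 -0.1378  0.1359] [ 0.06189223  0.48621195 -0.17634672]
```

View pics/w3.png

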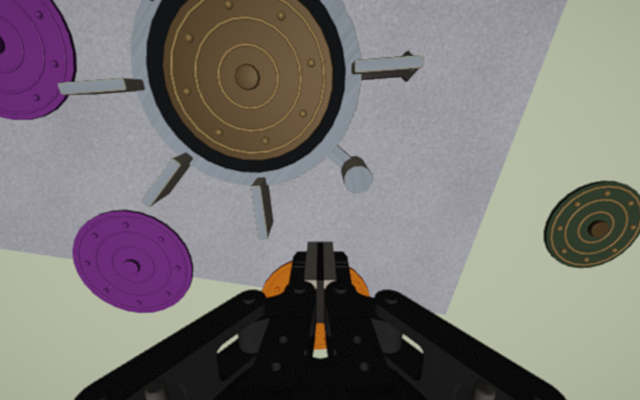

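The post at (357,175) is one click short: a fin stands over the tongue at (390,65) and the joint measures about -44°. The hand is off, so I'll raise it further and let the wheel rest well over a second.

Call:
servo_tool:
  motion: "0 0 0.1 0; 0 0 0.1 0; 0 0 0.1 0; 0 0 0.1 0; 0 0 0.1 0"

```text
t: 9.35
position: [0.4857, -0.137, 0.185]
tool_rot: [0.993, 0.118, -0.001, -0.001]
contact_force: [-0.0, 0.1, -0.3]
opening: 0.0002
grasp_force: 0.0
```

Call:
servo_tool:
  motion: "0 0 0 0; 0 0 0 0; 0 0 0 0; 0 0 0 0; 0 0 0 0"

```text
t: 9.98
position: [0.4862, -0.1373, 0.1864]
tool_rot: [0.993, 0.118, 0.0, 0.0]
contact_force: [0.1, -0.4, -0.2]
opening: 0.0002
grasp_force: 0.0
```

Call:
servo_tool:
  motion: "0 0 0 0; 0 0 0 0; 0 0 0 0; 0 0 0 0; 0 0 0 0"

```text
t: 10.6
position: [0.4862, -0.1373, 0.1863]
tool_rot: [0.993, 0.118, -0.0, 0.0]
contact_force: [-0.1, 0.5, 1.0]
opening: -0.0001
grasp_force: 0.0
```

Call:
servo_tool:
  motion: "0.15 -0.072 0 0; 0.15 -0.072 0 0; 0.15 -0.072 -0.1 0; 0.15 -0.072 -0.18 0; 0.15 -0.072 -0.18 0"

```text
t: 11.22
position: [0.5584, -0.1719, 0.0923]
tool_rot: [0.993, 0.118, -0.004, -0.002]
contact_force: [-0.5, -0.3, 0.8]
opening: -0.0001
grasp_force: 0.0
```

```bash
python3 - <<'E'
from h import *
post(('scene','wrist'))
d=shot('wrist','w4')
E
```

```text
scene [ 0.514 -0.158  0.065] r 0.108 joint -44.6 0.58
scene [ 0.566 -0.061  0.038] r 0.002 joint -198.0 0.22
wrist [ 0.517 -0.163  0.067] r 0.111 joint -42.3 0.59
11.425 [ 0.5628 -0.1741  0.099 ] [ 0.14211662 -0.44441143 -0.45515052]
```

View pics/w4.png

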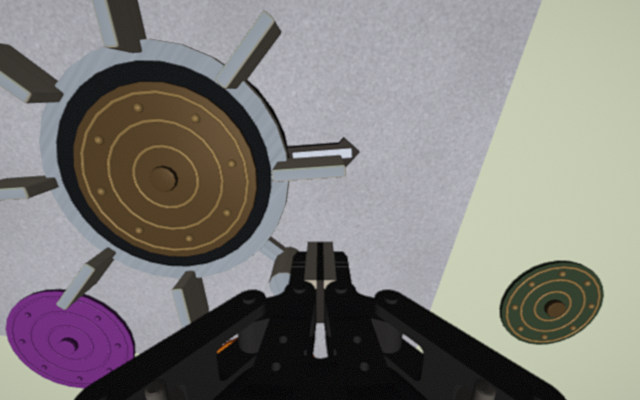

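The fingertip at (320,250) sits between the post at (285,270) and the fin over the tongue at (315,165). I'll lower it and push that fin the last click.

Call:
servo_tool:
  motion: "0 0 -0.06 0; 0 0 -0.12 0; 0 0 -0.12 0; 0.014 0 -0.12 0; 0.028 0 -0.12 0"

```text
t: 12.1
position: [0.5773, -0.1741, 0.0387]
tool_rot: [0.993, 0.118, 0.002, 0.001]
contact_force: [0.5, 1.0, 1.0]
opening: -0.0001
grasp_force: 0.0
```

Call:
servo_tool:
  motion: "0.019 0.003 0 0; 0.038 0.007 0 0; 0.056 0.012 0 0; 0.074 0.02 0 0; 0.074 0.02 0 0"

```text
t: 12.72
position: [0.6133, -0.163, 0.0364]
tool_rot: [0.993, 0.118, 0.001, 0.0]
contact_force: [-1.3, -1.2, 0.4]
opening: 0.0001
grasp_force: 0.5
```

Call:
servo_tool:
  motion: "0.01 0.005 0 0; 0.02 0.011 0 0; 0.033 0.019 0 0; 0.045 0.028 0 0; 0.045 0.028 0 0"

```text
t: 13.35
position: [0.6354, -0.1489, 0.0365]
tool_rot: [0.993, 0.118, 0.0, 0.0]
contact_force: [-0.2, 0.9, -0.4]
opening: -0.0006
grasp_force: 0.0
```

```bash
python3 - <<'E'
from h import *
post(('scene','top','wrist'))
E
```

```text
scene [ 0.587 -0.169  0.066] r 0.108 joint -4.6 0.86
wrist [ 0.593 -0.17   0.067] r 0.11 joint -1.7 0.93
13.65 [ 0.6346 -0.1494  0.0363] [-0.00675473  0.59265851  0.6594005 ]
```

Call:
servo_tool:
  motion: "0 0 0.06 0; 0 0 0.12 0; -0.02 -0.05 0.22 0; -0.05 -0.15 0.3 0; -0.1 -0.2 0.3 0"

```text
t: 14.28
position: [0.5865, -0.2525, 0.1918]
tool_rot: [0.993, 0.117, 0.004, 0.003]
contact_force: [-0.1, 0.4, -0.2]
opening: 0.0007
grasp_force: 0.0
```

```bash
python3 - <<'E'
from h import *
post(('scene','top','wrist'))
a=shot('scene')['img'][140:300,180:420];b=shot('wrist')['img']
cv2.imwrite('pics/end.png',np.vstack([cv2.resize(a,(480,320)),cv2.resize(b,(480,280))]))
E
```

```text
scene [ 0.599 -0.164  0.066] r 0.106 joint 2.0 0.77
top [ 0.597 -0.171  0.064] r 0.112 joint 0.1 0.8
top [0.616 0.368 0.002] r 0.434 joint -202.6 0.74
wrist [ 0.598 -0.17   0.063] r 0.112 joint 0.4 0.9
14.575 [ 0.5847 -0.2485  0.1856] [ 0.13768224  0.19860551 -0.23817663]
```

View pics/end.png

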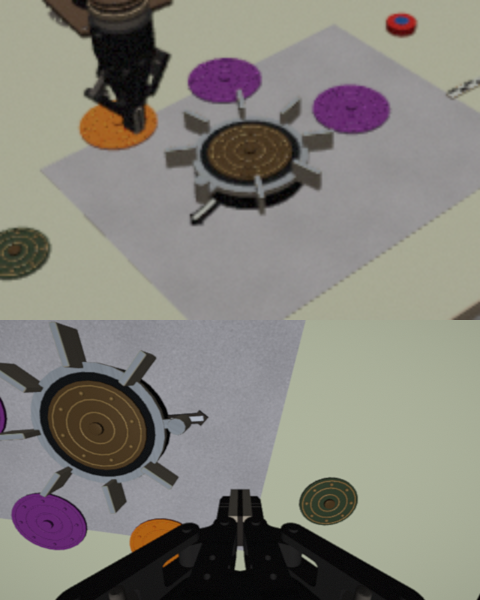

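The post stands at the tongue: it is at (178,425) in the wrist half, with the arrow just beyond it, and the joint measures about 0°. The hand is clear and the other things are where they were.

Call:
servo_tool:
  motion: "0 0 0 0; 0 0 0 0; 0 0 0 0; 0 0 0 0; 0 0 0 0"

```text
t: 15.3
position: [0.5847, -0.2493, 0.1863]
tool_rot: [0.993, 0.118, 0.0, 0.0]
contact_force: [1.0, 0.1, 1.1]
opening: -0.0001
grasp_force: 0.0
```

```bash
python3 -c "
from h import *
print(arm.finish_job())"
```

```text
the job is handed in; nothing more can be done
None
```

I turned the wheel two clicks, left it untouched for over a second one click short, then pushed the last click; the round post now stands at the tongue (joint measured at 0 to 2°), the mirror and the other things look undisturbed, and the job was handed in at about 15 s.

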